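Scoop the polished ball out of the offcuts

TASK

With the open wire scoop (not the solid-bottomed one beside it), scoop the large steel ball out of the working bay of the blue tote, letting the two small offcut slugs drop back between the wires so that they stay in that bay. Then stand the scoop level on the floor of the empty clean bay next to it, with the ball still resting in the scoop, and let go. Do not touch the ball with the fingers.

Things in the scene. Friction and masses are not known exactly. Their poses are not given: they have to be found in the camera images.
- tote: Blue tote fixed to the table, 265 (x) x 327 (y) x 50 mm high, open top, walls and floor 5 mm. Origin: centre of underside; z up, x away from the robot, along both bays. A wall at y = 0 parts the working bay (ball, slugs; y 2.5 to 158.5 mm) from the empty clean bay (y -158.5 to -2.5 mm); both x -127.5 to 127.5 mm, floor at z = 5 mm.
- scoop: Loose 250 g wire scoop. Origin: underside, below the grip; z up, x to the open mouth. Black grip block 24 (x) x 40 (y) mm, z 73 to 123, centred. Bed: four 3 mm wires flat on the ground from back plate (x -32, 96 wide, 30 high) to free tips (x 50), y +-12, +-36 at the back, +-9, +-26 at the tips. Side wires y +-46, z 17, x to 30. Under z 70 open ahead of the back. Not its solid-bottomed twin.
- ball: Loose smooth slippery steel ball, 36 mm diameter, 140 to 220 g, free to roll. Origin: its centre. Starts in the far half of the working bay. The scoop's wires slide along the floor under it; it rolls ahead of the tips until the far wall stops it, then rides about 1 mm up over the tips and sits between two wires. Once lifted it settles towards the back plate, where the wires are wider apart.
- slug_a: Loose steel offcut, an upright cylinder 10 mm diameter and 10 mm high, 10 g, on the floor of the working bay to the +y side of the ball. Origin: centre of its underside.
- slug_b: The same as slug_a, on the -y side of the ball.
Things that resemble listed ones, but are neither listed nor needed, are in the scene too. There is more than one size of the ball; the one meant has the size given above.

How it is judged:
By the outcome, as a careful person would: the job done as asked, in the order asked, and still so for the second after the job is handed in, with the robot touching nothing.
It also fails if it takes over 51 s, if anything falls off the work surface, if the arm or the gripper's body presses on something with over 40 N, if the wrist force passes 120 N, or if a joint passes its speed limit or range.

ROBOT

A 6-joint arm with a two-finger parallel gripper is mounted at the origin on the work surface. World frame = base frame: x ahead of the robot, y to its left, z up, the work surface at z = 0. Lengths are in mm, angles in rad, forces in N, time in s.
With the tool pointing down it reaches from about 400 to 925 mm from the base axis. Payload 12.5 kg.
Tool frame: the origin (TCP) lies on the centre line of the jaws, within the pads' length; the fingertips stand 17 mm ahead of it and the grasp point (between the pads) lies 2 mm behind it; z points along the fingers, y is the line along which they close (so a half turn about z gives the same grasp; the last joint's range is limited). The gripper opens to 95 mm and grips with 3 to 60 N. Pads are 20 mm wide; open, the fingers measure 119 mm over their backs; the gripper's body (75 mm by 180 mm) begins 59 mm behind the grasp point.
Start: joints at [-1.445, 0.491, 1.559, -0, 1.092, -0.106], TCP at [143.603, -608.297, 210.461] pointing down, gripper open.
Joint ranges: [-3.1, 3.1], [-0.84, 2.19], [0.05, 2.79], [-1.13, 4.28], [0.06, 2.93], [-2.69, 2.69]. Speed limits (rad/s): [2.22, 2.22, 2.79, 3.14, 3.14, 3.14].

INTERFACE

Orientations are given as [roll, pitch, yaw] about the fixed x, y, z axes, in that order (R = Rz(yaw) Ry(pitch) Rx(roll)).
In Python, from cell import env gives the robot as it stands.
- The arm moves only by the tool drive_tool, never from a script. Its argument "deltas" is text: rows parted by semicolons, each of 4 numbers parted by spaces: the shift along the world's x, y, z normalised to -1 to 1, where 1 is 100 mm, then the turn about the world's z normalised to -1 to 1, where 1 is 180 degrees. A call has 1 to 10 rows; each row shifts and turns the commanded pose from where the row before left it; what a row does not reach is not made up. A row lasts 1/12 s, in which the tool goes at most 41.7 mm and 7.16 degrees, less where a joint would pass 70% of its speed; a pose out of reach is approached as far as the arm can. A call with a number of a shift or a turn outside -1 to 1 is refused whole. A call with a gripper value outside its range is refused whole. "gripper" is the closure, from 0 (fully open) to 1 (shut), set as the call begins (left out, the last holds). The fingers move at their own pace and stop on an object; the grip force is fixed at half the most. Time passes only in rows, so rows that do not move let the fingers close. It gives the time, the measured TCP pose, the force, the opening and the grip force at its end, in the units of the state.
- env.state(): the state, without advancing time (a new reading comes with each control period).
- env.read_camera(name): name is "side" or "top" or "wrist"; returns (picture, depth): 400x640x3 uint8, red, green, blue; 400x640 float32, mm along the optical axis (not along the pixel's ray), 0 where there is no reading.
- env.camera_params(name): a dict with "mtx" (3x3 intrinsics, pixels), "camera_from_world" (4x4, takes a point from world to camera coordinates); the wrist camera has in their place "mount" (4x4, takes a point from camera to tool coordinates, whose origin is the TCP and whose axes are the flange's). Camera axes: x right, y down, z forward; pixel columns grow to the right and rows downward; lengths in mm; the calibration is good to about 2 mm. A picture is of the moment at which its call begins: read the wrist's pose just before it. camera_params takes no time and is no camera call.
- env.job_done(): hands the job in; it is judged then, once.
The state is a dict: "t": time; "joints": joint angles; "qvel": joint speeds; "tau": joint torques, N m; "eef_pos": TCP position; "tcp_rot": TCP orientation; "ft_force": force on the tool from outside, world axes, zero at the start; "moment": the same for the moment, N m; "opening": opening from 0.0 (shut) to 1.0 (fully open); "grip_force": force on a finger pad.
Only numpy, scipy, OpenCV 4.12 (cv2) and the standard library are available. Lean on these libraries where they do the work, as an engineer would, in place of code of your own. Each camera call takes 0.05 s, during which the arm holds its last target. There are 200 camera calls.

## Working session

There is one attempt and no reset: what is moved stays moved. The work goes in short steps, Python scripts to look and compute and a tool call to move; the robot and the scene stay as the last step left them, time stands still between calls to the robot, and variables do not carry over. Pictures are saved under pics/ and viewed, at most 10 in all, crops included, and the job is handed in when it is done.

Besides the shell and the picture viewer there is one more tool, called after "Call:" by a JSON object that holds its "op" and its "data". drive_tool: Moves the arm, as the interface text tells. Its arguments: {"type":"object","properties":{"deltas":{"type":"string"},"gripper":{"type":"number"}},"required":["deltas"]}

```bash
mkdir -p pics; cat > h.py <<'E'
import numpy as np,cv2
from cell import env
def snap(n,f):
    p,d=env.read_camera(n); cv2.imwrite(f'pics/{f}.png',p[:,:,::-1]); np.save(f'pics/{f}.npy',d); return p,d
def w(n,d,u,v,z=None):
    c=env.camera_params(n);K=c['mtx'];T=np.linalg.inv(c['camera_from_world'])
    r=np.linalg.inv(K)@[u,v,1]
    if z is None:
        return (T@np.r_[r*d[int(v),int(u)],1])[:3]
    a=T[:3,3];b=T[:3,:3]@r
    return a+b*(z-a[2])/b[2]
E
python3 - <<'E'
from h import *
print(env.state())
snap('top','top0');snap('side','side0')
for n in('top','side'):print(env.camera_params(n))
E
```

```text
{'t': 0.0, 'joints': array([-1.44460315e+00,  4.91519727e-01,  1.55947857e+00,  1.34636565e-05,
        1.09170114e+00, -1.05609709e-01]), 'qvel': array([-0.0007535 ,  0.00083825, -0.0008468 ,  0.00027789, -0.00013129,
        0.00027024]), 'tau': array([ 3.32941941e-03, -6.12634492e+01, -2.58170950e+01,  6.92979922e-02,
        4.83281922e-02, -7.96732229e-05]), 'eef_pos': array([ 143.56890446, -608.01587192,  209.87647418]), 'tcp_rot': array([-3.14049330e+00, -1.28544212e-04,  2.31796606e-01]), 'ft_force': array([-0.81500452, -0.1303506 ,  0.11968753]), 'moment': array([-0.02134447, -0.05995621, -0.01888804]), 'grip_force': 0.0, 'opening': 1.0006606705365497}
{'mtx': array([[435.97759146,   0.        , 315.01134912],
       [  0.        , 435.97759146, 196.29608717],
       [  0.        ,   0.        ,   1.        ]]), 'camera_from_world': array([[-3.94263637e-03, -9.99979276e-01,  5.08949917e-03,
         2.40733431e+00],
       [-9.74519269e-01,  2.70071984e-03, -2.24287539e-01,
         5.22976545e+02],
       [ 2.24269145e-01, -5.84409922e-03, -9.74509721e-01,
         9.32590330e+02],
       [ 0.00000000e+00,  0.00000000e+00,  0.00000000e+00,
         1.00000000e+00]])}
{'mtx': array([[377.85462708,   0.        , 319.29274281],
       [  0.        , 377.85462708, 202.08679132],
       [  0.        ,   0.        ,   1.        ]]), 'camera_from_world': array([[-6.69179196e-01, -7.43077888e-01,  5.86987673e-03,
         3.75258044e+02],
       [-3.86587318e-01,  3.41373629e-01, -8.56746340e-01,
         2.46209628e+02],
       [ 6.34625440e-01, -5.75586047e-01, -5.15704618e-01,
         5.30648124e+02],
       [ 0.00000000e+00,  0.00000000e+00,  0.00000000e+00,
         1.00000000e+00]])}
```

View pics/top0.png

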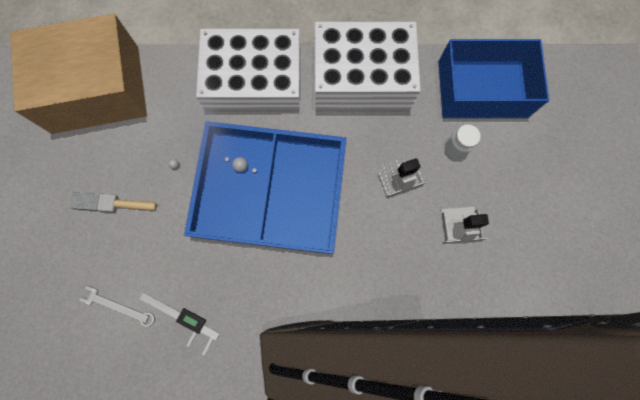

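View pics/side0.png

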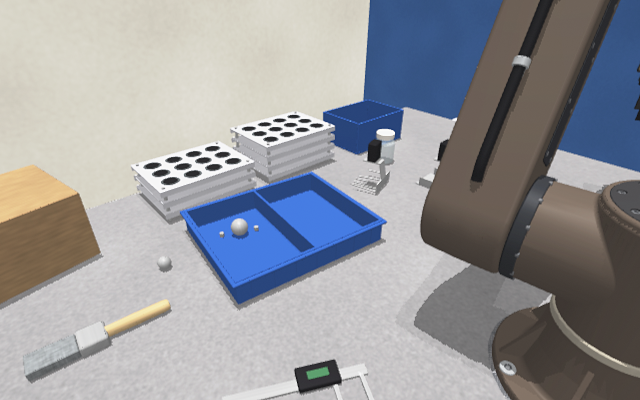

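Top view: the wire scoop looks to be at (403,176), its solid twin at (466,224). The large ball is at (240,165) in the tote, the slugs at (227,159) and (254,171), and a smaller decoy ball is outside at (174,164). The tote is at (268,188), with another blue box at (492,80). I'll check this in a close crop.

```bash
python3 - <<'E'
from h import *
p=cv2.imread('pics/top0.png')
a=cv2.resize(p[145:245,370:500],None,fx=4,fy=4,interpolation=2)
b=cv2.resize(p[115:255,180:350],None,fx=4,fy=4,interpolation=2)
c=np.zeros((600,800,3),np.uint8); 
a=cv2.resize(p[150:200,375:429],None,fx=6,fy=6,interpolation=2) # 300x324
a2=cv2.resize(p[200:250,437:491],None,fx=6,fy=6,interpolation=2)
b=cv2.resize(p[118:258,180:350],(476,392),interpolation=2) #2.8
c[:300,:324]=a;c[300:,:324]=a2;c[:392,324:]=b
cv2.imwrite('pics/c0.png',c)
E
```

```text
(no output)
```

View pics/c0.png

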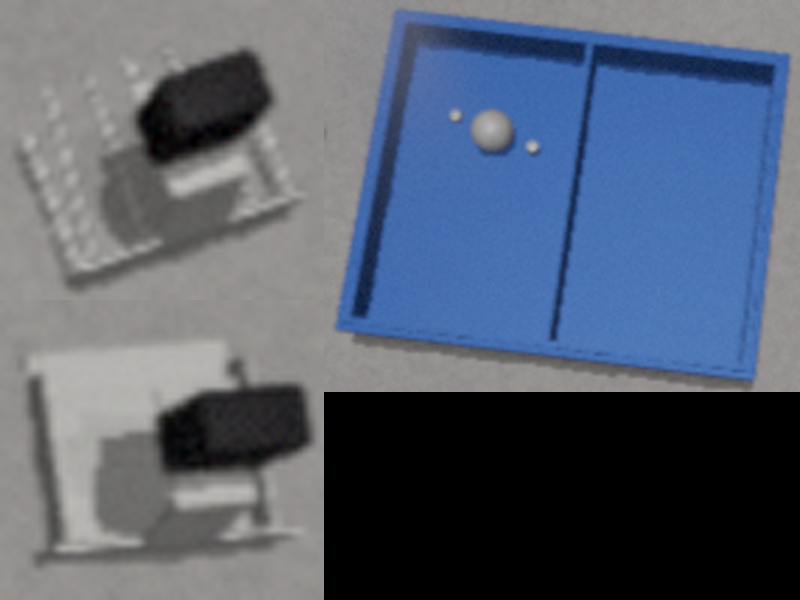

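Crop: the upper-left scoop has separate wires pointing towards the top of the picture, so it is the open one; the lower one has a solid sheet bed. The ball is at about (239.6,164.8), the slugs at (227.1,159.1) and (254.6,170.5).

```bash
python3 - <<'E'
from h import *
np.set_printoptions(precision=1,suppress=True)
d=np.load('pics/top0.npy')
C=np.array([w('top',d,*q,50)[:2] for q in[(206.4,121.6),(345.7,137.6),(333.9,253.7),(185,235.1)]])
print(C,C.mean(0),np.linalg.norm(np.roll(C,-1,0)-C,axis=1))
e=[C[0]-C[3],C[1]-C[2]];print('yaw x',[np.degrees(np.arctan2(v[1],v[0])) for v in e])
e=[C[0]-C[1],C[3]-C[2]];print('yaw y-90',[np.degrees(np.arctan2(v[1],v[0]))-90 for v in e])
print('ball',w('top',d,239.6,164.8,23),w('top',d,239.6,164.8),'slugs',w('top',d,227.1,159.1,12),w('top',d,254.6,170.5,12))
p=cv2.imread('pics/top0.png')
for n,(u0,u1,v0,v1) in dict(wire=(375,429,150,200),solid=(437,491,200,250)).items():
    pts=[w('top',d,u,v) for v in range(v0,v1) for u in range(u0,u1) if d[v,u]>0]
    pts=np.array(pts);t=pts[pts[:,2]>112]
    print(n,len(t),t.mean(0),cv2.minAreaRect(t[:,:2].astype(np.float32)))
# scoop back plate ends: z 30 top edge
for q in[(375+70/6,150+270/6),(375+300/6,150+198/6)]:print(w('top',d,*q,30),w('top',d,*q))
for q in[(375+27/6,150+142/6),(375+50/6,150+92/6),(375+95/6,150+85/6),(375+130/6,150+68/6),(375+170/6,150+50/6)]:print('tip',w('top',d,*q,3),w('top',d,*q)[2])
print(env.camera_params('wrist'))
E
```

```text
[[708.9 259.3]
 [667.8 -72.8]
 [393.7 -41. ]
 [436.4 293.2]] [551.7 109.7] [334.6 276.  336.9 274.6]
yaw x [np.float64(-7.0929104766981075), np.float64(-6.604275309644732)]
yaw y-90 [np.float64(-7.063139155878105), np.float64(-7.297135744343663)]
ball [609.4 181.   23. ] [604.4 178.2  39.2] slugs [627.3 213.8  12. ] [598.3 146.2  12. ]
wire 208 [ 576.5 -206.2  121. ] ((577.8330078125, -207.45289611816406), (23.90129852294922, 40.435302734375), 17.89621353149414)Traceback (most recent call last):
  File "<stdin>", line 11, in <module>
  File "h.py", line 6, in w
    c=env.camera_params(n);K=c['mtx'];T=np.linalg.inv(c['camera_from_world'])
ValueError: time passes only in moves, steps and waits
```

Call:
{"op": "drive_tool", "data": {"deltas": "0.27 0.25 0 0.033;0.27 0.25 0 0.033;0.27 0.25 0 0.033;0.27 0.25 0 0.033;0.27 0.25 0 0.033;0.27 0.25 0 0.033;0.27 0.25 0 0.033;0.27 0.25 0 0.033", "gripper": 0}}

```text
t: 0.77
eef_pos: [360.6, -406.8, 210.3]
tcp_rot: [-3.141, -0.0, 1.066]
ft_force: [0.5, -1.2, -0.1]
opening: 0.998
grip_force: 0.0
```

Call:
{"op": "drive_tool", "data": {"deltas": "0.27 0.25 0 0.033;0.27 0.25 0 0.033;0.27 0.25 0 0.033;0.27 0.25 0 0.033;0.27 0.25 0 0.033;0.27 0.25 0 0.033;0.2 0.25 0 0.033;0 0.05 0 0;0 0 0 0"}}

```text
t: 1.52
eef_pos: [542.1, -226.4, 210.0]
tcp_rot: [-3.141, -0.001, 1.789]
ft_force: [-0.8, -0.6, -0.2]
opening: 0.999
grip_force: 0.0
```

```bash
cat > h.py <<'E'
import numpy as np,cv2
from scipy.spatial.transform import Rotation as R
from cell import env
np.set_printoptions(precision=1,suppress=True)
def cam(n):
    s=env.state()
    if n=='wrist':
        T=np.eye(4);T[:3,:3]=R.from_euler('xyz',s['tcp_rot']).as_matrix();T[:3,3]=s['eef_pos']
        c=env.camera_params(n);return c['mtx'],T@c['mount']
    c=env.camera_params(n);return c['mtx'],np.linalg.inv(c['camera_from_world'])
def snap(n,f):
    K,T=cam(n)
    p,d=env.read_camera(n); cv2.imwrite(f'pics/{f}.png',p[:,:,::-1]); np.savez(f'pics/{f}.npz',d=d,K=K,T=T); return p,d
def load(f): z=np.load(f'pics/{f}.npz');return z['d'],z['K'],z['T']
def cloud(d,K,T):
    v,u=np.mgrid[:400,:640];r=np.stack([u,v,1+0*u],-1)@np.linalg.inv(K).T*d[...,None]
    return r@T[:3,:3].T+T[:3,3]
def w(f,u,v,z):
    d,K,T=load(f);b=T[:3,:3]@np.linalg.inv(K)@[u,v,1];a=T[:3,3];return a+b*(z-a[2])/b[2]
E
python3 - <<'E'
from h import *
s=env.state();print(s['t'],s['eef_pos'],np.degrees(s['tcp_rot']),s['joints'])
snap('wrist','w1')
K,T=cam('top');d=np.load('pics/top0.npy');P=cloud(d,K,T)
print('rack z',P[25:105,200:420,2].max(),'near edge x',P[25:110,200:420][P[25:110,200:420,2]>40].min(0))
for r in(180,200,220):
    q=P[r,240:300];print('divider',q[q[:,2]>40].mean(0), (q[:,2]>40).sum())
P=cloud(*load('w1'))
m=(P[...,2]>112)&(P[...,2]<135)&(np.hypot(P[...,0]-578,P[...,1]+207)<60)
t=P[m];print(len(t),t.mean(0),cv2.minAreaRect(t[:,:2].astype(np.float32)))
m=(P[...,2]>20)&(P[...,2]<36)&(np.hypot(P[...,0]-578,P[...,1]+207)<75)
t=P[m];print('plate',len(t),cv2.minAreaRect(t[:,:2].astype(np.float32)))
E
```

```text
1.5167 [ 542.1 -226.4  210. ] [-180.    -0.   102.5] [-0.5  0.4  1.7  0.   1.1 -0.7]
rack z 1026.103212131044 near edge x [ 300.5 -242.    40. ]
divider [498.5  83.7 293.2] 4
divider [462.8  88.1 293.7] 4
divider [427.8  92.3 294.3] 4
1182 [ 578.6 -204.5  122.5] ((579.773681640625, -205.7722930908203), (24.147594451904297, 40.17628479003906), 19.006895065307617)
plate 174 ((562.3012084960938, -211.99050903320312), (30.938098907470703, 94.61715698242188), 16.318201065063477)
```

View pics/w1.png

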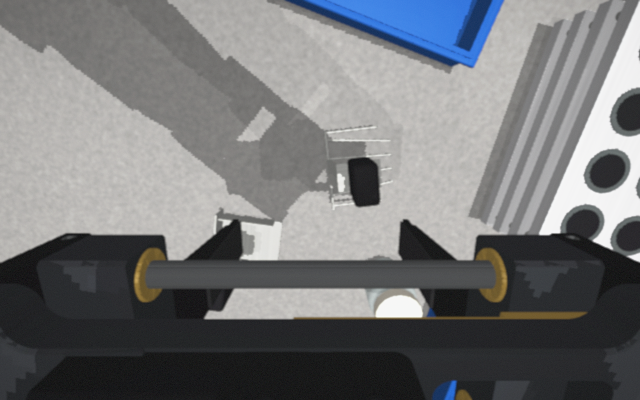

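Wrist view: the scoop's grip is at (364,182) with its wires pointing right, the solid twin at (248,232) and the bottle at (395,300), both clear. Grip centre comes out at about (579,-206.5), top at z 122.5, yaw about 18.5°.

Call:
{"op": "drive_tool", "data": {"deltas": "0.2 0.1 0 0.0165;0.17 0.1 0 0.0165;0 0 -0.3 0;0 0 -0.3 0;0 0 -0.3 0;0 0 -0.2 0;0 0 -0.04 0;0 0 0 0;0 0 0 0"}}

```text
t: 2.32
eef_pos: [578.7, -209.3, 97.5]
tcp_rot: [3.141, 0.001, 1.889]
ft_force: [0.1, 0.6, 0.3]
opening: 1.0
grip_force: 0.0
```

```bash
python3 - <<'E'
from h import *
s=env.state();print(s['t'],s['eef_pos'],np.degrees(s['tcp_rot']))
K,T=cam('top');d=np.load('pics/top0.npy');P=cloud(d,K,T);P[d==0]=0
q=P[25:110,200:420].reshape(-1,3);q=q[q[:,2]>60];print('rack zmax',q[:,2].max(),'min x',q[:,0].min())
for r in(150,180,200,220):
    q=P[r,240:300];q=q[q[:,2]>40];print('divider',q.mean(0),len(q))
E
```

```text
2.3167 [ 578.7 -209.3   97.5] [180.    0.  108.2]
rack zmax 113.73911975627595 min x 755.7425427605039
divider [638.7  99.4  45.6] 3
divider [564.5 109.4  48.9] 3
divider [516.9 115.3  49.5] 3
divider [470.3 121.   50.4] 3
```

Call:
{"op": "drive_tool", "data": {"deltas": "0 0.02 0 0;0 0 0 0;0 0 0 0;0 0 0 0;0 0 0 0;0 0 0 0;0 0 0 0;0 0 0 0;0 0 0 0;0 0 0 0", "gripper": 1}}

```text
t: 3.15
eef_pos: [578.6, -206.3, 96.4]
tcp_rot: [3.142, 0.0, 1.891]
ft_force: [-0.6, -0.5, -0.3]
opening: 0.357
grip_force: 0.0
```

Call:
{"op": "drive_tool", "data": {"deltas": "0 0 0 0;0 0 0 0;0 0 0 0;0 0 0 0;0 0 0 0"}}

```text
t: 3.57
eef_pos: [578.6, -206.3, 96.4]
tcp_rot: [3.141, -0.0, 1.891]
ft_force: [-0.5, 1.1, -1.2]
opening: 0.25
grip_force: 29.9
```

Call:
{"op": "drive_tool", "data": {"deltas": "0 0 0.1 0;0 0 0.2 0;0 0 0.25 0;0 0 0.2 0;0 0.1 0.05 0;-0.06 0.3 0 -0.0118;-0.06 0.33 0 -0.0118;-0.06 0.33 0 -0.0118;-0.06 0.33 0 -0.0118;-0.06 0.33 0 -0.0118"}}

```text
t: 4.4
eef_pos: [547.5, -32.3, 176.0]
tcp_rot: [-3.141, -0.0, 1.703]
ft_force: [0.9, -0.4, -2.5]
opening: 0.25
grip_force: 29.9
```

Call:
{"op": "drive_tool", "data": {"deltas": "-0.06 0.33 0 -0.0118;-0.06 0.33 0 -0.0118;-0.06 0.33 0 -0.0118;-0.06 0.33 0 -0.0118;-0.06 0.33 0 -0.0118;-0.06 0.33 0 -0.0118;-0.06 0.26 0 -0.0118;0 0.06 0 0;0 0 0 0;0 0 0 0"}}

```text
t: 5.23
eef_pos: [506.2, 195.7, 176.1]
tcp_rot: [-3.141, 0.0, 1.447]
ft_force: [-0.1, -0.2, -2.8]
opening: 0.249
grip_force: 29.9
```

```bash
python3 - <<'E'
from h import *
s=env.state();print(s['t'],s['eef_pos'],np.degrees(s['tcp_rot']),s['ft_force'])
p,_=snap('wrist','w2');q,_=snap('side','s2');snap('top','t2')
a=cv2.resize(q[110:310,150:410],(624,480),interpolation=2)
cv2.imwrite('pics/s2c.png',a[:,:,::-1])
E
```

```text
5.2333 [506.2 195.7 176.1] [-180.     0.    82.9] [-0.1 -0.2 -2.8]
```

View pics/w2.png

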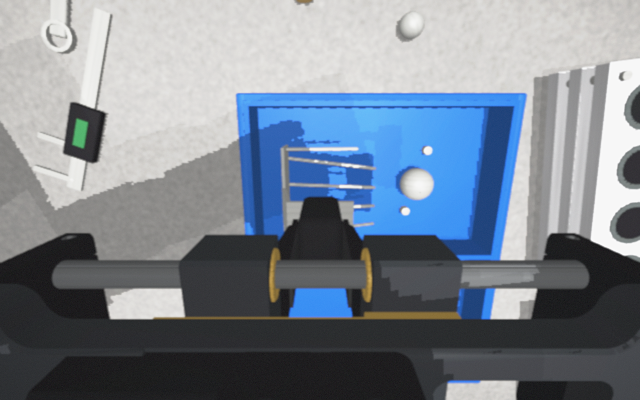

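Wrist view: the four bed tips are at (374,168), (374,187), (373,206) and (373,224), the ball at (416,184), the slugs at (428,150) and (405,211).

```bash
python3 - <<'E'
from h import *
c=np.array([551.7,110.5]);a=np.radians(-7.1);ex=np.array([np.cos(a),np.sin(a)]);ey=np.array([-ex[1],ex[0]])
def tt(q):return np.array([(q[:2]-c)@ex,(q[:2]-c)@ey])
for n,u,v,z in[('+26',374,168,81),('+9',374,187,81),('-9',373,206,81),('-26',373,224,81),('side',358,149,97),('ball',416.5,184,23),('sa',428,150.5,13),('sb',405,211,13),('TL',237,94,50),('TR',526,94,50)]:
    q=w('w2',u,v,z);print(n,q,tt(q))
# rim at far side corner, inner floor corners
print('tcp',tt(env.state()['eef_pos']))
P=cloud(*load('w2'))
for u,v in[(416,184),(428,150),(405,211),(374,187),(284,155)]:print(P[v,u],tt(P[v,u]))
E
```

```text
+26 [557.6 216.   81. ] [ -7.1 105.4]
+9 [556.3 198.4  81. ] [-6.3 87.8]
-9 [553.9 180.3  81. ] [-6.4 69.6]
-26 [552.5 162.5  81. ] [-5.6 51.7]
side [543.  236.6  97. ] [-24.2 124.1]
ball [612.5 181.5  23. ] [51.5 78. ]
sa [629.9 215.8  13. ] [ 64.6 114.1]
sb [600.7 148.1  13. ] [43.9 43.3]
TL [438.9 297.1  50. ] [-135.   171.2]
TR [711.5 263.4  50. ] [139.7 171.5]
tcp [-55.  78.]
[607.2 185.7  39.1] [45.7 81.5]
[628.9 216.8  16. ] [ 63.4 115. ]
[600.  148.9  15.5] [43.2 44.1]
[556.2 198.5  81.6] [-6.5 87.9]
[482.4 240.6 109.6] [-84.9 120.5]
```

View pics/s2c.png

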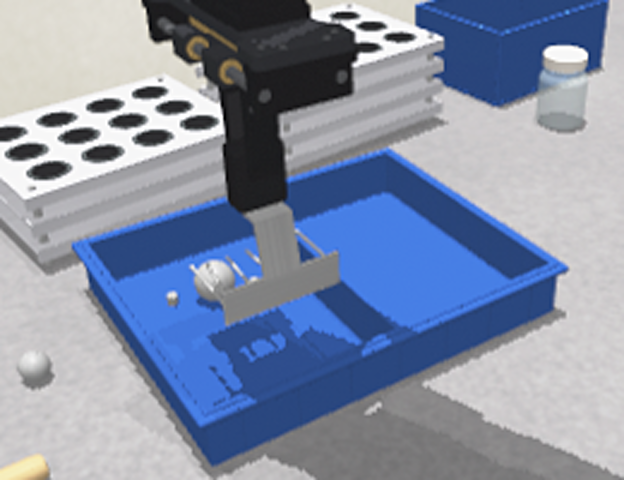

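Scoop centred on the ball to within 1 mm and level. I'll descend to the bay floor.

Call:
{"op": "drive_tool", "data": {"deltas": "0 0 -0.15 0;0 0 -0.2 0;0 0 -0.2 0;0 0 -0.1 0;0 0 -0.05 0;0 0 -0.02 0;0 0 0 0;0 0 0 0"}}

```text
t: 6.05
eef_pos: [507.1, 195.7, 105.2]
tcp_rot: [3.14, -0.0, 1.446]
ft_force: [-0.0, -0.3, -3.2]
opening: 0.252
grip_force: 29.9
```

Call:
{"op": "drive_tool", "data": {"deltas": "0 0 -0.01 0;0 0 -0.01 0;0 0 0 0;0 0 0 0"}}

```text
t: 6.38
eef_pos: [506.6, 195.8, 102.7]
tcp_rot: [3.141, -0.0, 1.446]
ft_force: [0.4, -0.1, -2.9]
opening: 0.252
grip_force: 29.9
```

Call:
{"op": "drive_tool", "data": {"deltas": "0 0 -0.01 0;0 0 0 0;0 0 0 0"}}

```text
t: 6.63
eef_pos: [506.6, 195.7, 101.4]
tcp_rot: [3.142, 0.0, 1.446]
ft_force: [-0.3, -0.2, -2.1]
opening: 0.253
grip_force: 29.9
```

Call:
{"op": "drive_tool", "data": {"deltas": "0 0 -0.005 0;0 0 0 0;0 0 0 0"}}

```text
t: 6.88
eef_pos: [506.8, 195.7, 101.3]
tcp_rot: [3.141, -0.0, 1.446]
ft_force: [-0.4, 0.3, 2.9]
opening: 0.249
grip_force: 29.9
```

Call:
{"op": "drive_tool", "data": {"deltas": "0.02 -0.0025 0 0;0.04 -0.005 0 0;0.04 -0.005 0 0;0.04 -0.005 0 0;0.04 -0.005 0 0;0.04 -0.005 0 0;0.04 -0.005 0 0;0.04 -0.005 0 0;0.03 -0.0037 0 0;0.03 -0.0037 0 0"}}

```text
t: 7.72
eef_pos: [541.7, 191.3, 101.3]
tcp_rot: [-3.139, 0.0, 1.446]
ft_force: [-12.2, 2.1, 20.5]
opening: 0.25
grip_force: 30.1
```

Call:
{"op": "drive_tool", "data": {"deltas": "0.03 -0.0037 0 0;0.03 -0.0037 0 0;0.03 -0.0037 0 0;0.03 -0.0037 0 0;0.03 -0.0037 0 0;0.03 -0.0037 0 0;0.03 -0.0037 0 0;0.03 -0.0037 0 0;0.03 -0.0037 0 0;0.03 -0.0037 0 0"}}

```text
t: 8.55
eef_pos: [571.8, 187.7, 101.3]
tcp_rot: [-3.14, 0.0, 1.446]
ft_force: [-6.8, 1.2, 12.8]
opening: 0.248
grip_force: 30.0
```

```bash
python3 - <<'E'
from h import *
s=env.state();print(s['t'],s['eef_pos'],np.degrees(s['tcp_rot']),s['ft_force'])
p,_=snap('wrist','w3')
cv2.imwrite('pics/w3c.png',cv2.resize(p[70:270,220:560],(782,460),interpolation=2)[:,:,::-1])
E
```

```text
8.55 [571.8 187.7 101.3] [-179.9    0.    82.8] [-6.8  1.2 12.8]
```

View pics/w3c.png

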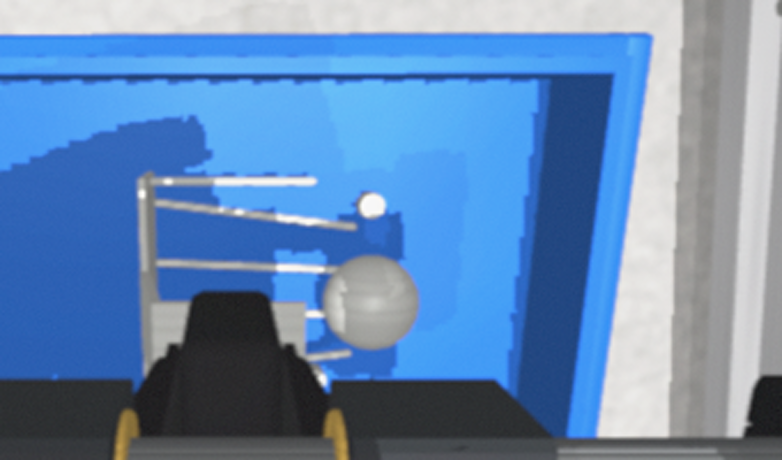

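Crop: the ball is cradled against the tips, slug a is just outside the +y outer wire, and slug b just outside the -y one. I'll keep pushing towards the far wall.

Call:
{"op": "drive_tool", "data": {"deltas": "0.02 -0.0025 0 0;0.03 -0.0037 0 0;0.03 -0.0037 0 0;0.03 -0.0037 0 0;0.03 -0.0037 0 0;0.03 -0.0037 0 0;0.03 -0.0037 0 0;0.03 -0.0037 0 0;0.03 -0.0037 0 0;0.03 -0.0037 0 0"}}

```text
t: 9.43
eef_pos: [600.9, 184.1, 101.3]
tcp_rot: [-3.14, 0.0, 1.446]
ft_force: [-2.0, 1.7, 2.9]
opening: 0.251
grip_force: 30.0
```

Call:
{"op": "drive_tool", "data": {"deltas": "0.03 -0.0037 0 0;0.03 -0.0037 0 0;0.03 -0.0037 0 0;0.03 -0.0037 0 0;0.03 -0.0037 0 0;0.03 -0.0037 0 0;0.03 -0.0037 0 0;0.02 -0.0025 0 0;0.02 -0.0025 0 0"}}

```text
t: 10.18
eef_pos: [625.4, 181.1, 101.4]
tcp_rot: [-3.139, 0.0, 1.446]
ft_force: [0.5, 1.2, -1.8]
opening: 0.251
grip_force: 30.0
```

Call:
{"op": "drive_tool", "data": {"deltas": "0 0 -0.004 0;0.02 -0.0025 0 0;0.02 -0.0025 0 0;0.02 -0.0025 0 0;0.02 -0.0025 0 0;0 0 0 0"}}

```text
t: 10.68
eef_pos: [633.8, 180.1, 101.3]
tcp_rot: [-3.14, -0.0, 1.446]
ft_force: [-8.8, 0.8, 11.9]
opening: 0.253
grip_force: 30.0
```

Call:
{"op": "drive_tool", "data": {"deltas": "0.015 -0.0019 0 0;0.01 -0.0012 0 0;0.01 -0.0012 0 0;0 0 0 0"}}

```text
t: 11.02
eef_pos: [637.3, 179.7, 101.3]
tcp_rot: [-3.14, -0.0, 1.446]
ft_force: [-7.6, 1.2, 11.4]
opening: 0.248
grip_force: 30.0
```

Call:
{"op": "drive_tool", "data": {"deltas": "0.01 -0.0012 0 0;0.01 -0.0012 0 0;0 0 0 0"}}

```text
t: 11.27
eef_pos: [639.5, 179.5, 101.3]
tcp_rot: [-3.14, -0.0, 1.446]
ft_force: [-7.0, 1.3, 9.9]
opening: 0.248
grip_force: 30.0
```

```bash
python3 - <<'E'
from h import *
s=env.state();print(s['t'],s['eef_pos'],np.degrees(s['tcp_rot']),s['ft_force'])
p,_=snap('wrist','w4')
cv2.imwrite('pics/w4c.png',cv2.resize(p[70:270,220:560],(782,460),interpolation=2)[:,:,::-1])
E
```

```text
11.2667 [639.5 179.5 101.3] [-179.9   -0.    82.8] [-7.   1.3  9.9]
```

View pics/w4c.png

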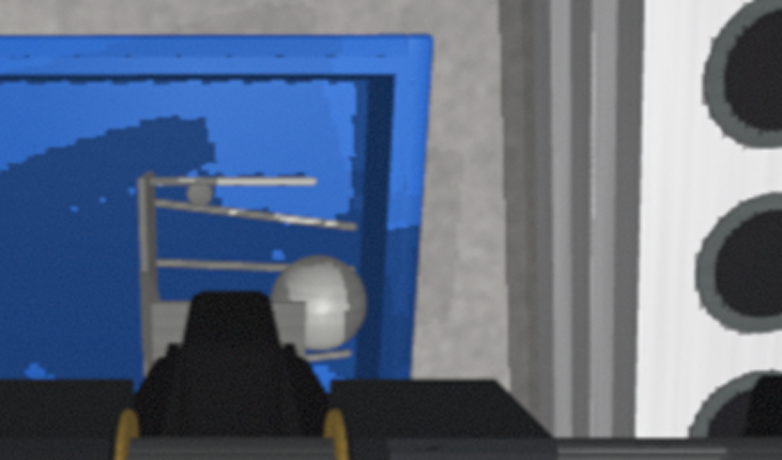

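Crop: the ball now sits over the wires, about 15 mm behind the tips, with the tips at the far wall. Slug a is outside the outer wire near the back. One more millimetre, then a slow lift.

Call:
{"op": "drive_tool", "data": {"deltas": "0.01 -0.0012 0 0;0 0 0 0;0 0 0.01 0;0 0 0.01 0;0 0 0.01 0;0 0 0.01 0;0 0 0.01 0;0 0 0 0;0 0 0 0;0 0 0 0"}}

```text
t: 12.15
eef_pos: [641.1, 179.0, 105.5]
tcp_rot: [3.142, 0.0, 1.446]
ft_force: [0.3, 0.1, -5.1]
opening: 0.251
grip_force: 30.0
```

Call:
{"op": "drive_tool", "data": {"deltas": "0 0 0 0;0 0 0 0;0 0 0 0;0 0 0 0;0 0 0 0;0 0 0 0;0 0 0 0;0 0 0 0;0 0 0 0;0 0 0 0"}}

```text
t: 12.98
eef_pos: [641.1, 179.1, 105.6]
tcp_rot: [3.141, -0.0, 1.446]
ft_force: [-0.7, 0.4, -5.1]
opening: 0.252
grip_force: 30.0
```

```bash
python3 - <<'E'
from h import *
s=env.state();print(s['t'],s['eef_pos'],np.degrees(s['tcp_rot']),s['ft_force'])
p,_=snap('wrist','w5');q,_=snap('side','s5')
a=cv2.resize(p[110:250,260:420],(480,420),interpolation=2);b=cv2.resize(q[180:300,180:290],(320,349),interpolation=2)
c=np.zeros((420,800,3),np.uint8);c[:,:480]=a;c[:349,480:]=b
cv2.imwrite('pics/w5c.png',c[:,:,::-1])
E
```

```text
12.9833 [641.1 179.1 105.6] [180.   -0.   82.8] [-0.7  0.4 -5.1]
```

View pics/w5c.png

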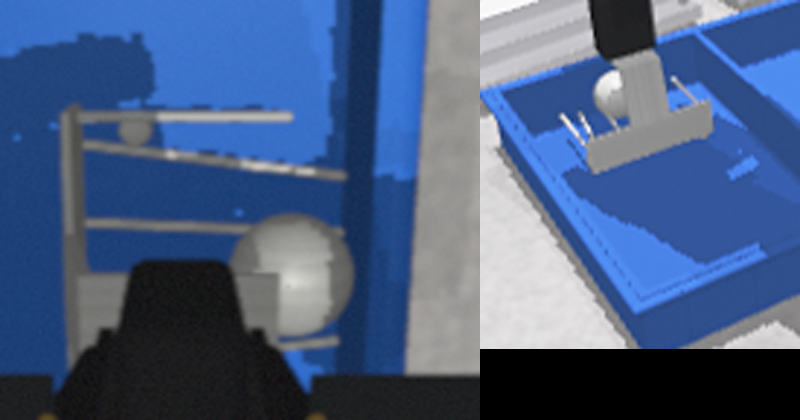

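The wrist load rose by about 2.2 N, so the ball is carried, still near the tips; slug a stays on the floor. I'll lift a little more beside the wall and see whether the ball settles back.

Call:
{"op": "drive_tool", "data": {"deltas": "0 0 0.01 0;0 0 0.015 0;0 0 0.02 0;0 0 0.02 0;0 0 0.02 0;0 0 0.02 0;0 0 0.015 0;0 0 0.01 0;0 0 0 0;0 0 0 0"}}

```text
t: 13.92
eef_pos: [641.1, 179.1, 118.6]
tcp_rot: [3.141, -0.0, 1.446]
ft_force: [-0.7, 0.4, -4.8]
opening: 0.254
grip_force: 30.0
```

```bash
cat >> h.py <<'E'
def ballpos(f):
    # ball centre relative to TCP in scoop axes, sphere fit on depth
    s=env.state();snap('wrist',f);P=cloud(*load(f));a=s['tcp_rot'][2]-np.pi/2
    L=(P-s['eef_pos'])@np.array([[np.cos(a),-np.sin(a),0],[np.sin(a),np.cos(a),0],[0,0,1]])
    m=(abs(L[...,1]-2)<19)&(L[...,0]>-30)&(L[...,0]<65)&(L[...,2]>-84)&(L[...,2]<-50)&(load(f)[0]>0)
    m&=L[...,0]>14
    q=L[m]
    g=lambda x:np.linalg.norm(q-x,axis=1)-18
    from scipy.optimize import least_squares
    r=least_squares(g,[30,0,-78],loss='soft_l1');print(s['t'],'ball rel',r.x,len(q),np.abs(r.fun).mean(),s['ft_force'])
E
python3 - <<'E'
from h import *
ballpos('b1');ballpos('b2');ballpos('b3')
E
```

```text
13.9167 ball rel [ 37.8   1.3 -76.9] 1792 3.1359378215133162 [-0.7  0.4 -4.8]
13.9667 ball rel [ 37.8   1.3 -76.9] 1787 3.128431802035624 [ 0.1  0.1 -4.2]
14.0167 ball rel [ 37.9   1.3 -76.9] 1796 3.1312000887051417 [-0.2 -0.  -3.8]
```

Call:
{"op": "drive_tool", "data": {"deltas": "0 0 0 0;0 0 0 0;0 0 0 0;0 0 0 0;0 0 0 0;0 0 0 0;0 0 0 0;0 0 0 0;0 0 0 0;0 0 0 0"}}

```text
t: 14.9
eef_pos: [641.1, 179.0, 118.5]
tcp_rot: [3.142, 0.0, 1.446]
ft_force: [-0.6, -0.4, -4.6]
opening: 0.248
grip_force: 30.0
```

```bash
python3 - <<'E'
from h import *
ballpos('b4')
E
```

```text
14.9 ball rel [ 37.8   1.3 -76.8] 1785 3.113909824145699 [-0.6 -0.4 -4.6]
```

```bash
python3 - <<'E'
from h import *
s=env.state();P=cloud(*load('b4'));a=s['tcp_rot'][2]-np.pi/2;d=load('b4')[0]
L=(P-s['eef_pos'])@np.array([[np.cos(a),-np.sin(a),0],[np.sin(a),np.cos(a),0],[0,0,1]])
m=(L[...,1]>42)&(L[...,1]<52)&(L[...,2]>-86)&(L[...,2]<-70)&(L[...,0]>-28)&(L[...,0]<35)&(d>0)
q=L[m];print('side wire',len(q),q.mean(0),np.polyfit(q[:,0],q[:,2],1),q[:,0].min(),q[:,0].max())
m=(L[...,1]>22)&(L[...,1]<40)&(L[...,2]>-102)&(L[...,2]<-88)&(L[...,0]>-28)&(L[...,0]<60)&(d>0)
q=L[m];print('outer',len(q),np.polyfit(q[:,0],q[:,2],1),q[:,0].min(),q[:,0].max())
m=(L[...,2]>-76)&(L[...,2]<-50)&(L[...,0]>14)&(L[...,0]<60)&(abs(L[...,1])<20)&(d>0)
q=L[m];print('balltop',len(q),q.min(0),q.max(0),np.median(q,0))
i=q[:,2].argmax();print(q[i])
u=np.argwhere(m);print(u.min(0),u.max(0))
E
```

```text
side wire 280 [  1.2  45.7 -77.8] [ -0.  -77.7] -27.849602283006412 30.587018721021483
outer 343 [ -0.  -93.3] -27.914456203807763 50.102567351293075
balltop 1644 [ 14.4 -19.9 -76. ] [ 60.   19.9 -58.5] [ 40.1   4.8 -67.7]
[ 28.9   0.6 -58.5]
[180 337] [227 392]
```

```bash
python3 - <<'E'
from h import *
s=env.state();P=cloud(*load('b4'));a=s['tcp_rot'][2]-np.pi/2;d=load('b4')[0]
L=(P-s['eef_pos'])@np.array([[np.cos(a),-np.sin(a),0],[np.sin(a),np.cos(a),0],[0,0,1]])
for y0,y1,z0,z1 in[(42,52,-86,-70),(22,40,-102,-88)]:
    m=(L[...,1]>y0)&(L[...,1]<y1)&(L[...,2]>z0)&(L[...,2]<z1)&(L[...,0]>-28)&(L[...,0]<52)&(d>0)
    q=L[m];print([float('%.4f'%v) for v in np.polyfit(q[:,0],q[:,2],1)])
m=(L[...,2]>-66)&(L[...,2]<-50)&(L[...,0]>12)&(L[...,0]<60)&(abs(L[...,1])<20)&(d>0)
q=L[m];from scipy.optimize import least_squares
r=least_squares(lambda x:np.linalg.norm(q-x,axis=1)-18,[32,0,-77],loss='soft_l1');print(r.x,len(q),abs(r.fun).mean())
E
```

```text
[0.0034, -77.7191]
[-0.0057, -93.2974]
[ 31.7   0.1 -77.7] 622 0.4360608697088066
```

Scoop level to 0.3°; the ball is 18 mm behind the tips, between the inner wires, and stationary. I'll back off with a slow ramp and stop short so that its momentum carries it to the back plate.

Call:
{"op": "drive_tool", "data": {"deltas": "-0.0025 0.0003 0 0;-0.005 0.0006 0 0;-0.0075 0.0009 0 0;-0.01 0.0012 0 0;-0.0125 0.0015 0 0;-0.015 0.0019 0 0;-0.0175 0.0022 0 0;-0.02 0.0025 0 0;-0.0225 0.0028 0 0;-0.025 0.0031 0 0"}}

```text
t: 15.78
eef_pos: [627.1, 180.8, 118.6]
tcp_rot: [3.142, 0.0, 1.446]
ft_force: [0.0, -0.4, -3.4]
opening: 0.253
grip_force: 30.0
```

Call:
{"op": "drive_tool", "data": {"deltas": "-0.0275 0.0034 0 0;-0.03 0.0037 0 0;-0.0325 0.004 0 0;-0.035 0.0043 0 0;-0.0375 0.0046 0 0;-0.04 0.005 0 0;-0.0425 0.0053 0 0;-0.045 0.0056 0 0;0 0 0 0;0 0 0 0"}}

```text
t: 16.62
eef_pos: [598.2, 184.4, 118.7]
tcp_rot: [3.141, -0.0, 1.446]
ft_force: [0.8, -0.5, -4.5]
opening: 0.251
grip_force: 30.0
```

Call:
{"op": "drive_tool", "data": {"deltas": "0 0 0 0;0 0 0 0;0 0 0 0;0 0 0 0;0 0 0 0;0 0 0 0;0 0 0 0;0 0 0 0"}}

```text
t: 17.28
eef_pos: [598.4, 184.3, 118.6]
tcp_rot: [3.141, 0.0, 1.446]
ft_force: [-0.8, -0.9, -4.4]
opening: 0.25
grip_force: 30.0
```

```bash
python3 - <<'E'
from h import *
s=env.state();print(s['t'],s['eef_pos'],s['ft_force'])
p,_=snap('wrist','w6');q,_=snap('side','s6')
a=cv2.resize(p[110:250,260:420],(480,420),interpolation=2);b=cv2.resize(q[180:300,180:290],(320,349),interpolation=2)
c=np.zeros((420,800,3),np.uint8);c[:,:480]=a;c[:349,480:]=b
cv2.imwrite('pics/w6c.png',c[:,:,::-1])
E
```

```text
17.2833 [598.4 184.3 118.6] [-0.8 -0.9 -4.4]
```

View pics/w6c.png

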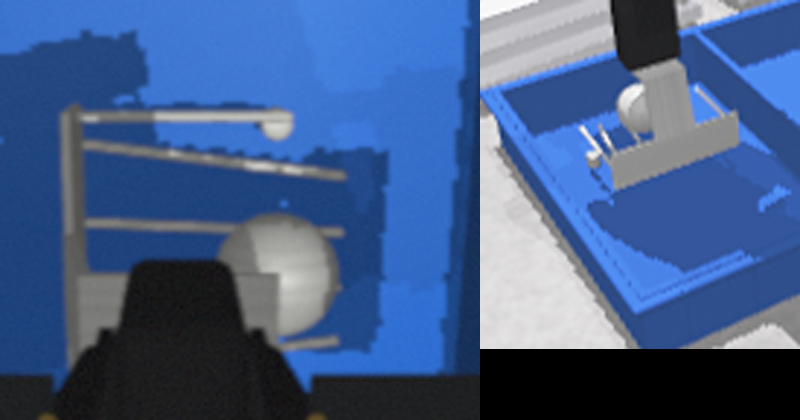

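Crop: the ball has moved a few millimetres back and rests stably, and slug a lies free on the floor. One more such back-off, then I'll check numerically.

Call:
{"op": "drive_tool", "data": {"deltas": "-0.0035 0.0004 0 0;-0.007 0.0009 0 0;-0.0105 0.0013 0 0;-0.014 0.0017 0 0;-0.0175 0.0022 0 0;-0.021 0.0026 0 0;-0.0245 0.003 0 0;-0.028 0.0035 0 0;-0.0315 0.0039 0 0;-0.035 0.0043 0 0"}}

```text
t: 18.22
eef_pos: [578.8, 186.8, 118.6]
tcp_rot: [3.141, 0.0, 1.446]
ft_force: [-0.3, 0.1, -4.2]
opening: 0.248
grip_force: 30.0
```

Call:
{"op": "drive_tool", "data": {"deltas": "-0.0385 0.0048 0 0;-0.042 0.0052 0 0;-0.0455 0.0056 0 0;-0.049 0.0061 0 0;0 0 0 0;0 0 0 0;0 0 0 0;0 0 0 0;0 0 0 0;0 0 0 0"}}

```text
t: 19.05
eef_pos: [561.7, 188.8, 118.5]
tcp_rot: [3.142, 0.0, 1.446]
ft_force: [0.1, 0.3, -3.4]
opening: 0.25
grip_force: 30.0
```

```bash
cat >> h.py <<'E'
def ball2(f):
    s=env.state();snap('wrist',f);P=cloud(*load(f));a=s['tcp_rot'][2]-np.pi/2;d=load(f)[0]
    L=(P-s['eef_pos'])@np.array([[np.cos(a),-np.sin(a),0],[np.sin(a),np.cos(a),0],[0,0,1]])
    from scipy.optimize import least_squares
    m=(L[...,2]>-72)&(L[...,2]<-55)&(L[...,0]>-25)&(L[...,0]<60)&(L[...,1]>-20)&(L[...,1]<20)&(d>0)
    q=L[m&(L[...,0]>5)]
    r=least_squares(lambda x:np.linalg.norm(q-x,axis=1)-18,[28,0,-77],loss='soft_l1')
    print(s['t'],s['eef_pos'],s['ft_force'],'ball',r.x,len(q),abs(r.fun).mean())
    return L,d
E
python3 - <<'E'
from h import *
ball2('b6')
E
```

```text
19.05 [561.7 188.8 118.5] [ 0.1  0.3 -3.4] ball [ 22.9   0.  -77.9] 693 0.37161057283727617
```

Call:
{"op": "drive_tool", "data": {"deltas": "0 0 0.01 0;0 0 0.03 0;0 0 0.05 0;0 0 0.06 0;0 0 0.06 0;0 0 0.06 0;0 0 0.06 0;0 0 0.05 0;0 0 0.03 0;0 0 0.02 0"}}

```text
t: 19.93
eef_pos: [561.7, 188.9, 162.1]
tcp_rot: [3.141, -0.0, 1.446]
ft_force: [0.7, -0.3, -4.7]
opening: 0.251
grip_force: 30.0
```

```bash
python3 - <<'E'
from h import *
L,d=ball2('b7')
P=cloud(*load('b7'))
c=np.array([551.7,110.5]);a=np.radians(-7.1);ex=np.array([np.cos(a),np.sin(a)]);ey=np.array([-ex[1],ex[0]])
X=(P[...,:2]-c)@ex;Y=(P[...,:2]-c)@ey;Z=P[...,2]
m=(abs(X)<120)&(Y>8)&(Y<152)&(Z>9.5)&(Z<20)&(d>0)
n,l,st,ce=cv2.connectedComponentsWithStats(m.astype(np.uint8))
for i in range(1,n):
    if st[i,4]>15:print(st[i],X[l==i].mean(),Y[l==i].mean(),Z[l==i].max())
E
```

```text
19.9333 [561.7 188.9 162.1] [ 0.7 -0.3 -4.7] ball [ 22.9   0.  -77.9] 686 0.3791210612979961
[378 142  10  10  74] 66.31498682099908 119.98416241127487 17.04006801789734
[365 215   9   8  53] 55.29427501928822 39.25311378181154 16.50620091220685
```

Both slugs are standing on the working bay floor (tote x 66/55, y 120/39), and the ball is steady. I'll carry it across the divider.

Call:
{"op": "drive_tool", "data": {"deltas": "-0.0025 -0.02 0 0;-0.005 -0.04 0 0;-0.0075 -0.06 0 0;-0.01 -0.08 0 0;-0.0124 -0.1 0 0;-0.0124 -0.1 0 0;-0.0124 -0.1 0 0;-0.0124 -0.1 0 0;-0.0124 -0.1 0 0;-0.0124 -0.1 0 0"}}

```text
t: 20.82
eef_pos: [551.5, 107.7, 161.6]
tcp_rot: [3.141, 0.0, 1.445]
ft_force: [-0.1, 0.7, -4.8]
opening: 0.248
grip_force: 30.0
```

Call:
{"op": "drive_tool", "data": {"deltas": "-0.0124 -0.1 0 0;-0.0124 -0.1 0 0;-0.0124 -0.1 0 0;-0.0124 -0.1 0 0;-0.0124 -0.1 0 0;-0.01 -0.08 0 0;-0.0075 -0.06 0 0;-0.005 -0.04 0 0;-0.0025 -0.02 0 0;0 0 0 0"}}

```text
t: 21.65
eef_pos: [543.0, 38.6, 161.6]
tcp_rot: [3.141, -0.0, 1.445]
ft_force: [-0.6, 0.3, -4.4]
opening: 0.25
grip_force: 30.0
```

```bash
python3 - <<'E'
from h import *
ball2('b8');s=env.state()
c=np.array([551.7,110.5]);a=np.radians(-7.1);ex=np.array([np.cos(a),np.sin(a)]);ey=np.array([-ex[1],ex[0]])
v=s['eef_pos'][:2]-c;print(v@ex,v@ey)
E
```

```text
21.65 [543.   38.6 161.6] [-0.6  0.3 -4.4] ball [ 22.6   0.1 -77.8] 675 0.3921499098840406
0.19297284836613554 -72.09199476738624
```

Call:
{"op": "drive_tool", "data": {"deltas": "-0.0025 -0.02 0 0;-0.005 -0.04 0 0;-0.0025 -0.02 0 0;0 0 -0.02 0;0 0 -0.04 0;0 0 -0.06 0;0 0 -0.07 0;0 0 -0.07 0;0 0 -0.07 0;0 0 -0.06 0"}}

```text
t: 22.53
eef_pos: [541.7, 30.9, 121.4]
tcp_rot: [-3.141, 0.0, 1.446]
ft_force: [0.4, -0.8, -4.2]
opening: 0.254
grip_force: 30.0
```

Call:
{"op": "drive_tool", "data": {"deltas": "0 0 -0.05 0;0 0 -0.04 0;0 0 -0.03 0;0 0 -0.02 0;0 0 -0.015 0;0 0 -0.015 0;0 0 -0.01 0;0 0 0 0;0 0 0 0"}}

```text
t: 23.28
eef_pos: [542.0, 30.9, 104.7]
tcp_rot: [3.141, -0.0, 1.446]
ft_force: [-0.1, 0.3, -4.9]
opening: 0.253
grip_force: 30.0
```

Call:
{"op": "drive_tool", "data": {"deltas": "0 0 -0.01 0;0 0 -0.01 0;0 0 -0.005 0;0 0 0 0;0 0 0 0"}}

```text
t: 23.7
eef_pos: [542.0, 30.9, 102.0]
tcp_rot: [3.142, 0.0, 1.446]
ft_force: [-0.2, 0.2, -4.1]
opening: 0.249
grip_force: 30.0
```

Call:
{"op": "drive_tool", "data": {"deltas": "0 0 -0.005 0;0 0 0 0;0 0 0 0"}}

```text
t: 23.95
eef_pos: [541.9, 30.9, 101.5]
tcp_rot: [3.142, 0.0, 1.446]
ft_force: [-0.5, 0.7, -4.3]
opening: 0.252
grip_force: 30.0
```

Call:
{"op": "drive_tool", "data": {"deltas": "0 0 -0.004 0;0 0 0 0;0 0 0 0"}}

```text
t: 24.2
eef_pos: [542.0, 30.9, 101.2]
tcp_rot: [3.141, -0.0, 1.446]
ft_force: [-0.0, 0.4, -3.2]
opening: 0.249
grip_force: 30.0
```

Call:
{"op": "drive_tool", "data": {"deltas": "0 0 -0.003 0;0 0 0 0;0 0 0 0"}}

```text
t: 24.45
eef_pos: [542.0, 30.9, 101.1]
tcp_rot: [3.141, 0.0, 1.446]
ft_force: [-2.7, 1.0, 2.1]
opening: 0.252
grip_force: 30.0
```

Standing on the floor with light contact. I'll release.

Call:
{"op": "drive_tool", "data": {"deltas": "0 0 0 0;0 0 0 0;0 0 0 0;0 0 0 0;0 0 0 0;0 0 0 0;0 0 0 0;0 0 0 0;0 0 0 0;0 0 0 0", "gripper": 0.35}}

```text
t: 25.28
eef_pos: [542.0, 30.9, 100.9]
tcp_rot: [3.142, -0.0, 1.446]
ft_force: [-0.2, -0.4, 0.5]
opening: 0.651
grip_force: 0.0
```

Call:
{"op": "drive_tool", "data": {"deltas": "0 0 0.01 0;0 0 0.03 0;0 0 0.1 0;0 0 0.2 0;0 0 0.3 0;0 0 0.3 0;0 0 0.2 0;0 0 0 0;0 0 0 0;0 0 0 0"}}

```text
t: 26.12
eef_pos: [541.6, 30.9, 214.7]
tcp_rot: [-3.141, 0.0, 1.446]
ft_force: [-0.3, 0.5, 0.8]
opening: 0.651
grip_force: 0.0
```

```bash
python3 - <<'E'
from h import *
from scipy.optimize import least_squares
s=env.state();print(s['t'],s['eef_pos'],s['opening'],s['ft_force'])
snap('wrist','w9');P=cloud(*load('w9'));d=load('w9')[0]
c=np.array([551.7,110.5]);a=np.radians(-7.1);ex=np.array([np.cos(a),np.sin(a)]);ey=np.array([-ex[1],ex[0]])
T=np.dstack([(P[...,:2]-c)@ex,(P[...,:2]-c)@ey,P[...,2]])
X,Y,Z=T[...,0],T[...,1],T[...,2];ok=d>0
t=T[ok&(Z>118)&(Z<135)&(abs(X)<50)&(abs(Y+80)<50)];print('grip top',len(t),t.mean(0),t.std(0))
if len(t): print(cv2.minAreaRect(t[:,:2].astype(np.float32)), 'plane',np.linalg.lstsq(np.c_[t[:,:2]-t[:,:2].mean(0),np.ones(len(t))],t[:,2],rcond=None)[0].round(4))
q=T[ok&(Z>28)&(Z<44)&(X>5)&(X<60)&(abs(Y+80)<20)]
if len(q)>30:
    r=least_squares(lambda x:np.linalg.norm(q-x,axis=1)-18,[22,-80,23],loss='soft_l1');print('ball',r.x,len(q),abs(r.fun).mean())
m=ok&(abs(X)<120)&(Y>8)&(Y<152)&(Z>9.5)&(Z<20)
n,l,st,ce=cv2.connectedComponentsWithStats(m.astype(np.uint8))
for i in range(1,n):
    if st[i,4]>15:print('slug',X[l==i].mean(),Y[l==i].mean(),Z[l==i].max())
E
```

```text
26.1167 [541.6  30.9 214.7] 0.6506679204170472 [-0.3  0.5  0.8]
grip top 1114 [ -0.  -78.4 127.6] [ 6.7 11.6  1.6]
((0.03167247772216797, -79.71179962158203), (39.76313018798828, 23.114931106567383), 89.63036346435547) plane [  0.   -0.  127.6]
ball [ 22.6 -80.2  23.3] 316 0.3703513250732704
slug 66.42317006609107 115.81032932864345 16.035326841125595
slug 55.362663683182376 36.889463772878564 17.156134748756926
```

```bash
python3 -c "
from cell import env
print(env.job_done())"
```

```text
the job is handed in; nothing more can be done
None
```

The open wire scoop now stands level and released on the floor of the clean bay with the large ball resting in it, and both slugs are still in the working bay; the job was handed in at about 26 s, but no verdict was returned.

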